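Put the commutator drawers to rights

ROBOT

A 6-joint arm with a two-finger parallel gripper is mounted at the origin on the work surface. World frame = base frame: x ahead of the robot, y to its left, z up, the work surface at z = 0. Lengths are in mm, angles in rad, forces in N, time in s.
With the tool pointing down it reaches from about 350 to 775 mm from the base axis. Payload 7.3 kg.
Tool frame: the origin (TCP) lies at the centre of the arm's flange, where the gripper is bolted on; the fingertips stand 178 mm ahead of it and the grasp point (between the pads) lies 159 mm ahead of it; z points along the fingers, y is the direction in which the jaws open and shut (so a half turn about z gives the same grasp; the last joint's range is limited). The gripper opens to 92 mm and grips with 3 to 60 N. Pads are 19 mm wide; open, the fingers measure 130 mm over their backs; the gripper's body (75 mm by 190 mm) begins 47 mm behind the grasp point.
Start: joints at [-1.27, 0.342, 1.524, -0, 1.275, -0.146], TCP at [226.862, -473.457, 404.741] pointing down, gripper open.
Joint ranges: [-2.53, 2.53], [-0.77, 2.02], [0.04, 2.7], [-1, 4.14], [0.28, 2.66], [-3.11, 3.11]. Speed limits (rad/s): [2.57, 2.57, 3.14, 3.14, 3.14, 3.14].

INTERFACE

Orientations are given as [roll, pitch, yaw] about the fixed x, y, z axes, in that order (R = Rz(yaw) Ry(pitch) Rx(roll)).
In Python, from plant import get_obs, capture, close_job gives the robot as it stands. The module is installed in compiled form; this text tells all that it offers.
- The arm moves only by the shell command python3 -m pendant 'ROWS'. ROWS is JSON, a list of rows, each a list of 3 entries, a list of its own where there are three numbers: the shift along the tool's x, y, z in m, then the turn, a rotation vector about the tool's x, y, z in rad, then the finger opening in m, from 0 to 0.0918. In form: [[[tx, ty, tz], [wx, wy, wz], fingers], ...]. A call has 1 to 10 rows; each row is the pose to reach, as a shift and turn from the pose commanded when the call began, along the tool's axes at that moment; what a row does not reach only later rows make up. A row lasts 1/12 s, in which the tool goes at most 41.7 mm and 7.16 degrees, less where a joint would pass 70% of its speed; a pose out of reach is approached as far as the arm can. A call with a gripper value outside its range is refused whole. The fingers move at their own pace and stop on an object; the grip force is fixed at half the most. Time passes only in rows, so rows that repeat a pose let the fingers close. It gives the time, the measured TCP pose, the force and the opening at its end, in the units of the state.
- get_obs(): the state, without advancing time (a new reading comes with each control period).
- capture(name): name is "scene" or "side" or "wrist"; returns a dict with "color" (480x640x3 uint8, red, green, blue), "mtx" (3x3 intrinsics, pixels), "dist" ([k1, k2, p1, p2, k3] as OpenCV has them; the pictures are not rectified), "rvec" (rotation vector, rad) and "tvec" (3), from world to camera coordinates, as OpenCV has them. Camera axes: x right, y down, z forward; pixel columns grow to the right and rows downward; lengths in mm; the calibration is good to about 2 mm. A picture is of the moment at which its call begins. There is no depth.
- close_job(): hands the job in, once; it reports no verdict.
The state is a dict: "time": time; "joint_positions": joint angles; "dq": joint speeds; "tau": joint torques, N m; "tool_pos": TCP position; "tcp_rot": TCP orientation; "contact_force": force on the tool from outside, world axes, zero at the start; "moment": the same for the moment, N m; "grip_width": finger opening in mm.
Only numpy, scipy, OpenCV 4.12 (cv2) and the standard library are available. Lean on these libraries where they do the work, as an engineer would, in place of code of your own. Each camera call takes 0.05 s, during which the arm holds its last target. There are 200 camera calls.

TASK

Three drawers of the green drawer unit stand partly out: with the fingertips, push the two that have commutators in them fully home, and push the empty one fully out from the inside of its front, ready to be filled. Do not pinch the drawer fronts or lift anything, be gentle enough that the commutators in the drawers stay standing, and leave the other things on the bench where they are.

Things in the scene. Friction and masses are not known exactly. Their poses are not given: they have to be found in the camera images.
- unit: low green sheet-steel drawer unit on the bench, 220 deep (x) x 434 wide (y) x 84 mm high, with three equal bays side by side at y = -142, 0 and +142 mm. Origin: middle of its front face at bench level; x points into the unit (the closing direction), z up. Its back 60 mm carries a fixed dish and box, 40 mm high, on top; the front 140 mm of the top is clear
- small_drawer (a joint): the drawer with the two small commutators standing in it, in any of the three bays: how far it stands out of the unit in m, 0 = fully home, 0.14 = fully out (both hard stops). Slides with about 2.5 N of friction, without spring or catch, and stays where it is left. Starts partly out, 0.082 to 0.118
- small_drawer_front (a point): centre of the outer surface of that drawer's front panel, 39 mm above the bench; x points into the unit, y along the panel, z up. The panel is 132 wide x 62 high x 10 mm thick, flat with no handle, its top edge 70 mm above the bench; at home its outer surface is flush with the unit's front.
- small_drawer_facing: outer 6 mm of that drawer's front panel (fixed to it); origin at the middle of the lower edge of the outer surface, 8 mm above the bench
- small_drawer_back: inner 4 mm of that drawer's front panel, the side seen from inside the drawer (fixed to it); same origin as the facing. Behind it lies an open-topped compartment 120 mm wide (y), from 10 to 101 mm behind the outer surface, ended by a thin divider 40 mm high; floor 14 mm above the bench, side walls to 60 mm. The unit's top covers the part of the drawer that is inside the unit
- large_drawer (a joint): the drawer with the two large commutators standing in it, in any of the three bays: how far it stands out of the unit in m, 0 = fully home, 0.14 = fully out (both hard stops). Slides with about 2.5 N of friction, without spring or catch, and stays where it is left. Starts partly out, 0.082 to 0.118
- large_drawer_front (a point): centre of the outer surface of that drawer's front panel, 39 mm above the bench; x points into the unit, y along the panel, z up. The panel is 132 wide x 62 high x 10 mm thick, flat with no handle, its top edge 70 mm above the bench; at home its outer surface is flush with the unit's front.
- large_drawer_facing: outer 6 mm of that drawer's front panel (fixed to it); origin at the middle of the lower edge of the outer surface, 8 mm above the bench
- large_drawer_back: inner 4 mm of that drawer's front panel, the side seen from inside the drawer (fixed to it); same origin as the facing. Behind it lies an open-topped compartment 120 mm wide (y), from 10 to 101 mm behind the outer surface, ended by a thin divider 40 mm high; floor 14 mm above the bench, side walls to 60 mm. The unit's top covers the part of the drawer that is inside the unit
- empty_drawer (a joint): the drawer with nothing in its front compartment, in any of the three bays: how far it stands out of the unit in m, 0 = fully home, 0.14 = fully out (both hard stops). Slides with about 2.5 N of friction, without spring or catch, and stays where it is left. Starts partly out, 0.072 to 0.105
- empty_drawer_front (a point): centre of the outer surface of that drawer's front panel, 39 mm above the bench; x points into the unit, y along the panel, z up. The panel is 132 wide x 62 high x 10 mm thick, flat with no handle, its top edge 70 mm above the bench; at home its outer surface is flush with the unit's front.
- empty_drawer_facing: outer 6 mm of that drawer's front panel (fixed to it); origin at the middle of the lower edge of the outer surface, 8 mm above the bench
- empty_drawer_back: inner 4 mm of that drawer's front panel, the side seen from inside the drawer (fixed to it); same origin as the facing. Behind it lies an open-topped compartment 120 mm wide (y), from 10 to 101 mm behind the outer surface, ended by a thin divider 40 mm high; floor 14 mm above the bench, side walls to 60 mm. The unit's top covers the part of the drawer that is inside the unit
- small_comm0: small copper commutator, 34 diameter x 30 mm high, steel hub, loose, standing in the front compartment of its drawer; origin at the centre of its underside
- small_comm1: small copper commutator, 34 diameter x 30 mm high, steel hub, loose, standing in the front compartment of its drawer; origin at the centre of its underside
- large_comm0: large copper commutator, 44 diameter x 40 mm high, dark hub, loose, standing in the front compartment of its drawer; origin at the centre of its underside
- large_comm1: large copper commutator, 44 diameter x 40 mm high, dark hub, loose, standing in the front compartment of its drawer; origin at the centre of its underside
- bench_comm0: bystander: copper commutator, 40 diameter x 34 mm high, standing loose on the bench about 190 mm in front of the unit's front face, in line with the gap between two bays; origin at the centre of its underside
- bench_comm1: bystander: copper commutator, 40 diameter x 34 mm high, standing loose on the bench about 190 mm in front of the unit's front face, in line with the gap between two bays; origin at the centre of its underside
- gauge: bystander: small dial gauge, 30 x 50 x 26 mm, loose on the bench to the right of the drawers (-y); origin under its centre
- oil: bystander: small white bottle, 40 diameter x 90 mm high, loose on the bench to the left of the drawers (+y); origin under its centre
- brush: bystander: brush lying on the bench to the right of the drawers (-y); origin under its middle
- driver: bystander: screwdriver lying on the bench to the left of the drawers (+y); origin under its middle
- spool: bystander: wire spool, 60 diameter x 57 mm high, standing on the bench to the left of the drawers (+y); origin under its centre
Mind the look-alikes: they are no part of the job. Leave any blue or pink look-alike of the large_comm1 alone.

How it is judged (in metres and radians):
At the end, for the whole second after the job is handed in: Both drawers with commutators home within 5 mm, the empty one out to 132 mm or more, all at rest; the four commutators upright (0.2 rad), at rest, in the front compartments of their drawers; every bystander within 30 mm of its start and not tipped (0.3 rad) (value of joint each of small_drawer, large_drawer below 0.005 m and value of joint empty_drawer above 0.132 m and velocity of joint small_drawer between -0.01 and 0.01 m/s and velocity of joint large_drawer between -0.01 and 0.01 m/s and velocity of joint empty_drawer between -0.01 and 0.01 m/s and angle between each of small_comm0, small_comm1, large_comm0, large_comm1's own z axis and vertical below 0.2 rad and x of small_comm0 in the frame of small_drawer_front between 0.01 and 0.1 m and linear speed of each of small_comm0, small_comm1, large_comm0, large_comm1 below 0.02 m/s and x of small_comm1 in the frame of small_drawer_front between 0.01 and 0.1 m and x of large_comm0 in the frame of large_drawer_front between 0.01 and 0.1 m and x of large_comm1 in the frame of large_drawer_front between 0.01 and 0.1 m and distance of each of bench_comm0, bench_comm1, gauge, oil, brush, driver, spool from where it was at the start of the episode below 0.03 m and angle between each of bench_comm0, bench_comm1, gauge, oil, brush, driver, spool's own z axis and vertical below 0.3 rad); the robot touches nothing.
It fails at once if a commutator in a drawer is tipped over (angle between any of small_comm0, small_comm1, large_comm0, large_comm1's own z axis and vertical above 0.5 rad).
It fails at once if a commutator is lifted out of its drawer (height (world z) of any of small_comm0, small_comm1, large_comm0, large_comm1 above 0.035 m).
It fails at once if a drawer's front panel is pinched (pressed by the fingers on its outer and inner side at once) (contact force between each of small_drawer_facing, small_drawer_back and the fingers above 1 N or contact force between each of large_drawer_facing, large_drawer_back and the fingers above 1 N or contact force between each of empty_drawer_facing, empty_drawer_back and the fingers above 1 N).
It fails at once if a bystander (loose thing on the bench) is moved more than 30 mm or tipped (distance of any of bench_comm0, bench_comm1, gauge, oil, brush, driver, spool from where it was at the start of the episode above 0.03 m or angle between any of bench_comm0, bench_comm1, gauge, oil, brush, driver, spool's own z axis and vertical above 0.5 rad).
It also fails if it takes over 64 s, if anything falls off the work surface, if the arm or the gripper's body presses on something with over 40 N, if the wrist force passes 120 N, or if a joint passes its speed limit or range.

## Working session

There is one attempt and no reset: what is moved stays moved. The work goes in short steps, Python scripts to look and compute and a shell command to move; the robot and the scene stay as the last step left them, time stands still between calls to the robot, and variables do not carry over. Pictures are saved under pics/ and viewed, about 8 in all and at most 12, crops included, and the job is handed in when it is done.

```bash
mkdir -p pics
python3 - <<'E'
from plant import get_obs, capture
import cv2,json
o=get_obs(); print({k:(o[k] if not hasattr(o[k],'tolist') else o[k].tolist()) for k in o})
import pickle
for n in("scene","side"):
    c=capture(n); pickle.dump(c,open(n+".pkl","wb"))
    cv2.imwrite(f"pics/{n}0.png",c["color"][:,:,::-1]); print(n,c["mtx"],c["dist"],c["rvec"],c["tvec"])
E
```

```text
{'time': 0.0, 'joint_positions': [-1.2700333889669835, 0.3427315606491424, 1.5249971405910643, 1.1247314481485187e-05, 1.2753678544355098, -0.14599183631880214], 'dq': [0.0010805397585631044, -0.00012359044504414918, 0.0003005898192667642, -0.0003933340612074456, -0.0003787168390007649, 5.832167943897736e-05], 'tau': [-0.0038075070187915117, -43.12629461288452, -24.422208666801453, 0.07151182042434812, 0.056039951741695404, -0.00013216321349318605], 'tool_pos': [226.8099170397422, -473.3419867080941, 404.04709729059675], 'tcp_rot': [-3.140106314398767, -0.0002294189566598437, 0.44675132090524383], 'contact_force': [0.314934071017253, -0.21434316381909221, -0.05748001083729962], 'moment': [0.0698120659541982, -0.0008376754221284573, 0.013055383514974258], 'grip_width': 91.83076999123608}
scene [[444.44729001   0.         317.0988835 ]
 [  0.         444.44729001 237.85136158]
 [  0.           0.           1.        ]] [-0.09410898  0.          0.          0.          0.        ] [ 2.35056672  1.09946619 -0.34306882] [-358.1562539  -319.76819586 1365.1233745 ]
side [[576.41320989   0.         318.33919955]
 [  0.         576.41320989 232.91313162]
 [  0.           0.           1.        ]] [-0.05419008  0.          0.          0.          0.        ] [ 2.26700514 -0.38958692  0.14956183] [-506.07401085  176.32978764 1050.34252868]
```

View pics/scene0.png

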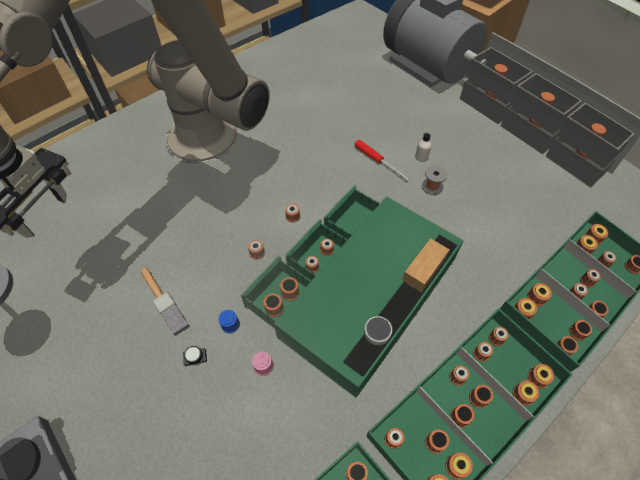

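View pics/side0.png

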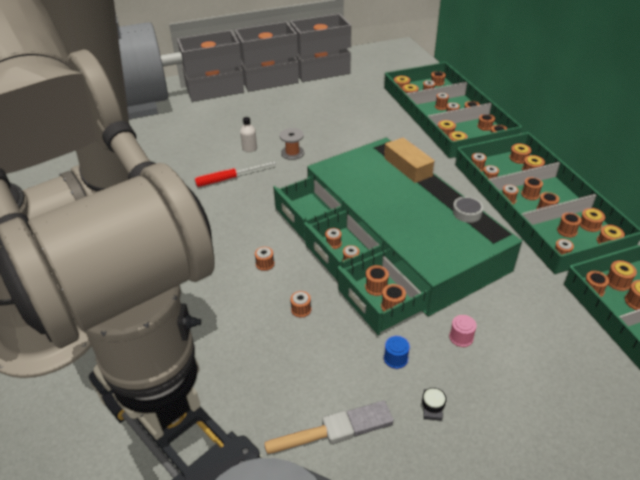

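The scene view shows the large commutators in the near (-y) drawer at (281,297), the small ones in the middle drawer at (320,255), and the empty drawer at +y around (350,212). The blue (228,320) and pink (262,362) look-alikes stand on the bench and stay there. I'll enlarge both views to confirm this and pick corners.

Run:
```python
import cv2
a=cv2.imread("pics/scene0.png")[180:400,235:475]; cv2.imwrite("pics/sc1.png",cv2.resize(a,None,fx=2.7,fy=2.7,interpolation=cv2.INTER_CUBIC))
a=cv2.imread("pics/side0.png")[130:340,260:530]; cv2.imwrite("pics/sd1.png",cv2.resize(a,None,fx=2.8,fy=2.8,interpolation=cv2.INTER_CUBIC))
```

```text
(no output)
```

View pics/sc1.png

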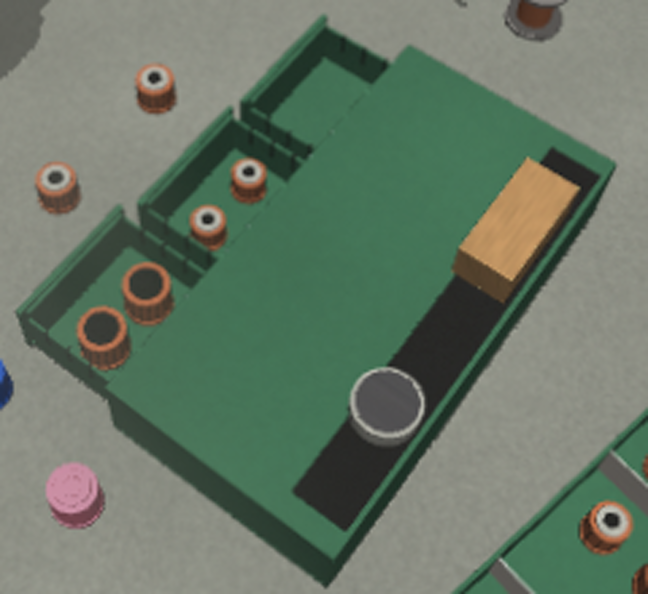

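View pics/sd1.png

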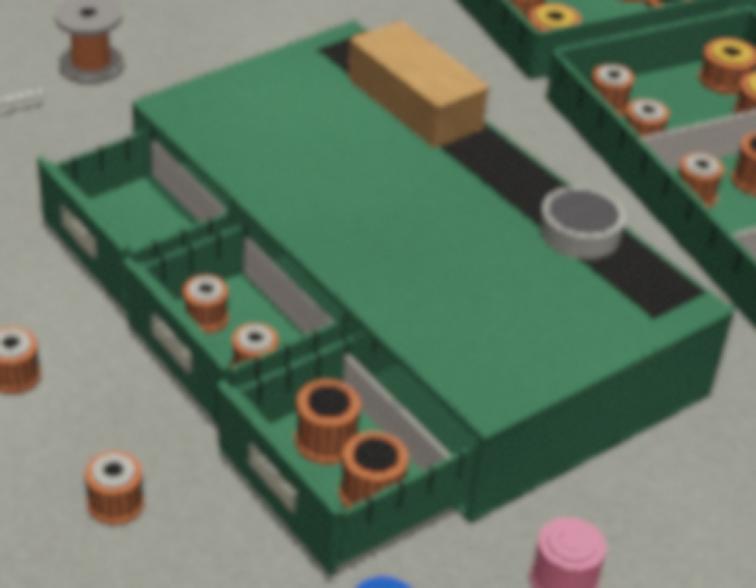

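The crops confirm it: large commutators (dark hubs) in the -y bay, small ones (white hubs) in the middle bay, and the +y bay empty. Next I fit the unit pose and drawer travels from the clicked corners.

```bash
cat > h.py <<'E'
import cv2,pickle,numpy as np
from scipy.optimize import least_squares
def proj(c,P): return cv2.projectPoints(np.float64(P).reshape(-1,3),c["rvec"],c["tvec"],c["mtx"],c["dist"])[0][:,0]
def world(c,uv,z):
    R=cv2.Rodrigues(c["rvec"])[0]; t=np.ravel(c["tvec"]); n=np.r_[cv2.undistortPoints(np.float64([[uv]]),c["mtx"],c["dist"])[0,0],1]
    o=-R.T@t; d=R.T@n; return o+d*(z-o[2])/d[2]
E
python3 - <<'E'
from h import *
S,D=[pickle.load(open(n+".pkl","rb")) for n in("scene","side")]
sc=lambda u,v:(235+u/2.7,180+v/2.7); sd=lambda u,v:(260+u/2.8,130+v/2.8)
# (unit x, y, z, drawer idx)
obs=[(S,sc(409,45),0,217,84,-1),(S,sc(615,163),220,217,84,-1),(S,sc(108,395),0,-217,84,-1),(S,sc(327,585),220,-217,0,-1),
(D,sd(135,103),0,217,84,-1),(D,sd(357,22),220,217,84,-1),(D,sd(485,438),0,-217,84,-1),(D,sd(470,520),0,-217,0,-1),(D,sd(732,312),220,-217,84,-1),
(S,sc(17,315),0,-208,70,0),(S,sc(120,207),0,-76,70,0),(D,sd(222,382),0,-76,70,0),(D,sd(333,515),0,-208,70,0),
(S,sc(140,205),0,-66,70,1),(S,sc(232,108),0,66,70,1),(D,sd(128,262),0,66,70,1),
(S,sc(243,103),0,76,70,2),(S,sc(323,15),0,208,70,2),(D,sd(40,158),0,208,70,2)]
def f(p,full=False):
    c,s=np.cos(p[2]),np.sin(p[2]);r=[]
    for C,uv,x,y,z,k in obs:
        if k>=0:x=x-p[3+k]
        r.append(proj(C,[p[0]+c*x-s*y,p[1]+s*x+c*y,z])[0]-uv)
    return np.ravel(r)
q=least_squares(f,[600,0,-0.2,100,100,90],loss="soft_l1",x_scale=[100,100,.1,50,50,50])
p=q.x;print(p.round(3));print(f(p).reshape(-1,2).round(1).tolist())
c,s=np.cos(p[2]),np.sin(p[2]);W=lambda x,y:(p[0]+c*x-s*y,p[1]+s*x+c*y)
for k,y in enumerate((-142,0,142)):print("front",k,np.round(W(-p[3+k],y)),"home",np.round(W(0,y)))
def U(w): d=w[:2]-p[:2];return np.round([c*d[0]+s*d[1],-s*d[0]+c*d[1]])
for n,uv,z in(("b0",sc(155,75),34),("b1",sc(57,175),34),("L",sc(147,280),40),("L",sc(101,325),40),("s",sc(248,168),30),("s",sc(207,218),30),("blue",(228,313),35),("pink",(262,358),35)):
    w=world(S,uv,z);print(n,w.round(),U(w))
np.save("p.npy",p)
E
```

```text
[ 6.28748e+02 -3.41500e+00  2.15000e-01  1.04373e+02  9.11540e+01
  8.76520e+01]
[[-0.5, -1.0], [0.9, -0.2], [-2.4, -2.7], [-0.7, 1.8], [-1.2, -1.5], [-0.4, -1.5], [0.7, -0.1], [0.8, 2.0], [2.6, -1.0], [-0.8, -0.7], [-0.3, -1.0], [-0.0, -0.0], [2.7, -1.0], [-0.7, -0.2], [-0.2, -0.5], [0.6, -1.9], [-0.7, -0.6], [0.5, -0.4], [0.2, -1.1]]
front 0 [ 557. -164.] home [ 659. -142.]
front 1 [540. -23.] home [629.  -3.]
front 2 [513. 117.] home [598. 135.]
b0 [429.  26.  34.] [-189.   71.]
b1 [ 462. -114.   34.] [-187.  -72.]
L [ 603. -118.   40.] [ -50. -107.]
L [ 612. -174.   40.] [ -53. -163.]
s [567.  27.  30.] [-54.  43.]
s [584. -36.  30.] [-51. -22.]
blue [ 571. -269.   35.] [-113. -248.]
pink [ 704. -271.   35.] [  17. -278.]
```

The fit is consistent: unit yaw is 0.215 and the bench commutators come out at -190/±72. The drawers stand out 104 (large), 91 (small) and 88 mm (empty). Next I close the fingers and move above the approach point in front of the large drawer.

```bash
cat > st.py <<'E'
import numpy as np; from plant import get_obs
o=get_obs(); p=np.load("p.npy"); c,s=np.cos(p[2]),np.sin(p[2]); t=np.array(o["tool_pos"]); d=t[:2]-p[:2]; f=o["contact_force"]
print("t",round(o["time"],2),"unit xy",np.round([c*d[0]+s*d[1],-s*d[0]+c*d[1]],1),"tip z",round(t[2]-178,1),"yaw err",round(o["tcp_rot"][2]-p[2],4),"F unit",np.round([c*f[0]+s*f[1],-s*f[0]+c*f[1],f[2]],1),"grip",round(o["grip_width"],1))
E
python3 -m pendant '[[[0.035,-0.012,0.01],[0,0,0.06],0],[[0.075,-0.026,0.02],[0,0,0.12],0],[[0.11,-0.039,0.03],[0,0,0.18],0],[[0.145,-0.052,0.04],[0,0,0.232],0],[[0.18,-0.065,0.05],[0,0,0.232],0],[[0.215,-0.077,0.06],[0,0,0.232],0],[[0.25,-0.09,0.07],[0,0,0.232],0],[[0.285,-0.102,0.08],[0,0,0.232],0],[[0.32,-0.115,0.09],[0,0,0.232],0],[[0.355,-0.127,0.1],[0,0,0.232],0]]'; python3 st.py
```

```text
time: 0.93
tool_pos: [493.0, -203.8, 304.0]
tcp_rot: [-3.141, 0.001, 0.215]
contact_force: [0.6, 0.2, 0.6]
grip_width: 29.9
t 0.93 unit xy [-175.4 -166.8] tip z 126.0 yaw err -0.0002 F unit [0.6 0.1 0.6] grip 29.9
```

```bash
python3 -m pendant '[[[0.02,-0.013,0],[0,0,0],0],[[0.037,-0.025,0.01],[0,0,0],0],[[0.037,-0.025,0.03],[0,0,0],0],[[0.037,-0.025,0.05],[0,0,0],0],[[0.037,-0.025,0.07],[0,0,0],0],[[0.037,-0.025,0.082],[0,0,0],0],[[0.037,-0.025,0.086],[0,0,0],0],[[0.037,-0.025,0.086],[0,0,0],0]]'; python3 st.py
python3 - <<'E'
from plant import capture
import cv2
c=capture("side");cv2.imwrite("pics/sd2.png",cv2.resize(c["color"][130:400,230:530,::-1],None,fx=2.2,fy=2.2))
E
```

```text
time: 1.6
tool_pos: [522.6, -173.1, 217.5]
tcp_rot: [-3.14, 0.002, 0.215]
contact_force: [0.2, 0.0, 0.3]
grip_width: 0.6
t 1.6 unit xy [-139.9 -143.1] tip z 39.5 yaw err -0.0003 F unit [ 0.2 -0.   0.3] grip 0.6
```

View pics/sd2.png

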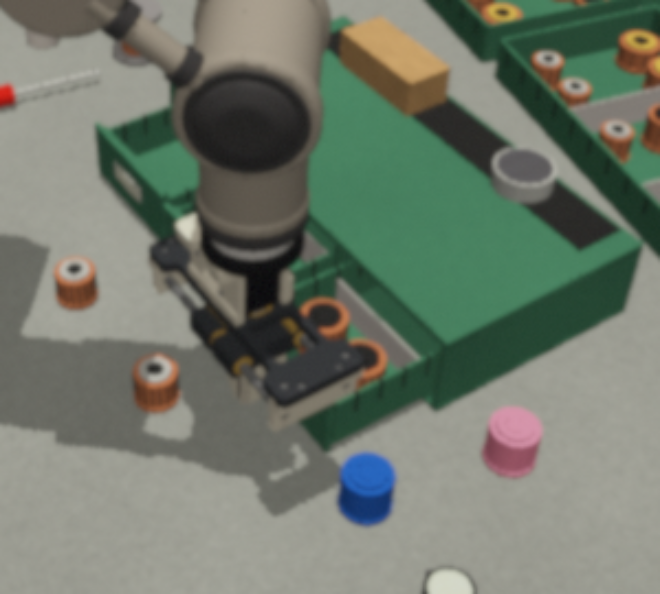

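The side view shows the closed fingers standing in front of the large drawer, clear of the bench commutators at (75,280) and (155,385). I start the push.

```bash
python3 -m pendant '[[[0.004,0,0],[0,0,0],0],[[0.008,0,0],[0,0,0],0],[[0.012,0,0],[0,0,0],0],[[0.015,0,0],[0,0,0],0],[[0.017,0,0],[0,0,0],0],[[0.019,0,0],[0,0,0],0],[[0.021,0,0],[0,0,0],0],[[0.023,0,0],[0,0,0],0],[[0.025,0,0],[0,0,0],0],[[0.027,0,0],[0,0,0],0]]' >/dev/null; python3 st.py
python3 -m pendant '[[[0.002,0,0],[0,0,0],0],[[0.004,0,0],[0,0,0],0],[[0.006,0,0],[0,0,0],0],[[0.008,0,0],[0,0,0],0],[[0.01,0,0],[0,0,0],0],[[0.0125,0,0],[0,0,0],0],[[0.015,0,0],[0,0,0],0],[[0.018,0,0],[0,0,0],0],[[0.021,0,0],[0,0,0],0],[[0.024,0,0],[0,0,0],0]]' >/dev/null; python3 st.py
```

```text
t 2.48 unit xy [-112.7 -143.3] tip z 40.7 yaw err -0.0003 F unit [-3.2  0.5  2. ] grip 0.6
t 3.32 unit xy [ -88.3 -143.3] tip z 40.7 yaw err -0.0002 F unit [-3.2 -0.4  0.9] grip 0.4
```

```bash
python3 -m pendant '[[[0.003,0,0],[0,0,0],0],[[0.006,0,0],[0,0,0],0],[[0.009,0,0],[0,0,0],0],[[0.012,0,0],[0,0,0],0],[[0.015,0,0],[0,0,0],0],[[0.018,0,0],[0,0,0],0],[[0.021,0,0],[0,0,0],0],[[0.024,0,0],[0,0,0],0],[[0.027,0,0],[0,0,0],0],[[0.03,0,0],[0,0,0],0]]' >/dev/null; python3 st.py
python3 -m pendant '[[[0.003,0,0],[0,0,0],0],[[0.006,0,0],[0,0,0],0],[[0.009,0,0],[0,0,0],0],[[0.012,0,0],[0,0,0],0],[[0.015,0,0],[0,0,0],0],[[0.018,0,0],[0,0,0],0],[[0.021,0,0],[0,0,0],0],[[0.024,0,0],[0,0,0],0],[[0.027,0,0],[0,0,0],0],[[0.029,0,0],[0,0,0],0]]' >/dev/null; python3 st.py
python3 -m pendant '[[[0.002,0,0],[0,0,0],0],[[0.003,0,0],[0,0,0],0],[[0.004,0,0],[0,0,0],0],[[0.005,0,0],[0,0,0],0],[[0.006,0,0],[0,0,0],0],[[0.007,0,0],[0,0,0],0],[[0.008,0,0],[0,0,0],0],[[0.009,0,0],[0,0,0],0],[[0.01,0,0],[0,0,0],0]]' >/dev/null; python3 st.py
```

```text
t 4.15 unit xy [ -58.3 -143.3] tip z 40.7 yaw err -0.0003 F unit [-3.1  1.5  2.6] grip 0.6
t 4.98 unit xy [ -29.2 -143.3] tip z 40.7 yaw err -0.0002 F unit [-2.6  1.   0.8] grip 0.4
t 5.73 unit xy [ -19.5 -143.4] tip z 40.7 yaw err -0.0003 F unit [-2.4  0.3  0.3] grip 0.4
```

```bash
python3 -m pendant '[[[0.001,0,0],[0,0,0],0],[[0.002,0,0],[0,0,0],0],[[0.003,0,0],[0,0,0],0],[[0.004,0,0],[0,0,0],0],[[0.005,0,0],[0,0,0],0],[[0.006,0,0],[0,0,0],0]]' >/dev/null; python3 st.py
python3 -m pendant '[[[0.0005,0,0],[0,0,0],0],[[0.001,0,0],[0,0,0],0],[[0.0015,0,0],[0,0,0],0],[[0.002,0,0],[0,0,0],0]]' >/dev/null; python3 st.py
```

```text
t 6.23 unit xy [ -13.5 -143.4] tip z 40.7 yaw err -0.0003 F unit [-3.5  1.3  0.4] grip 0.3
t 6.57 unit xy [ -11.6 -143.4] tip z 40.7 yaw err -0.0002 F unit [-6.   1.2  1. ] grip 0.4
```

```bash
python3 -m pendant '[[[0.0005,0,0],[0,0,0],0],[[0.001,0,0],[0,0,0],0],[[0.0015,0,0],[0,0,0],0],[[0.002,0,0],[0,0,0],0]]' >/dev/null; python3 st.py
```

```text
t 6.9 unit xy [ -11.  -143.5] tip z 40.7 yaw err -0.0003 F unit [-13.1   0.9   5.5] grip 0.5
```

The force rose to 13 N at x = -11, so the large drawer is home. Retreat, then shift sideways to the small drawer.

```bash
python3 -m pendant '[[[-0.005,0,0],[0,0,0],0],[[-0.02,0,0],[0,0,0],0],[[-0.045,0,0],[0,0,0],0],[[-0.07,0,0],[0,0,0],0],[[-0.095,0,0],[0,0,0],0],[[-0.115,0,0],[0,0,0],0],[[-0.12,0,0],[0,0,0],0],[[-0.12,0,0],[0,0,0],0]]' >/dev/null; python3 st.py
python3 -m pendant '[[[0,-0.01,0],[0,0,0],0],[[0,-0.03,0],[0,0,0],0],[[0,-0.055,0],[0,0,0],0],[[0,-0.08,0],[0,0,0],0],[[0,-0.105,0],[0,0,0],0],[[0,-0.13,0],[0,0,0],0],[[0,-0.14,0],[0,0,0],0],[[0,-0.143,0],[0,0,0],0],[[0.002,-0.143,0],[0,0,0],0],[[0.005,-0.143,0],[0,0,0],0]]' >/dev/null; python3 st.py
```

```text
t 7.57 unit xy [-130.  -143.9] tip z 41.4 yaw err -0.0017 F unit [0.4 0.1 0.9] grip 0.7
t 8.4 unit xy [-123.8   -0.8] tip z 40.9 yaw err -0.0001 F unit [-0.1 -0.4 -0.6] grip 0.4
```

```bash
python3 -m pendant '[[[0.003,0,0],[0,0,0],0],[[0.006,0,0],[0,0,0],0],[[0.009,0,0],[0,0,0],0],[[0.012,0,0],[0,0,0],0],[[0.014,0,0],[0,0,0],0],[[0.016,0,0],[0,0,0],0],[[0.018,0,0],[0,0,0],0],[[0.02,0,0],[0,0,0],0],[[0.022,0,0],[0,0,0],0],[[0.024,0,0],[0,0,0],0]]' >/dev/null; python3 st.py
python3 -m pendant '[[[0.002,0,0],[0,0,0],0],[[0.004,0,0],[0,0,0],0],[[0.006,0,0],[0,0,0],0],[[0.008,0,0],[0,0,0],0],[[0.01,0,0],[0,0,0],0],[[0.0125,0,0],[0,0,0],0],[[0.015,0,0],[0,0,0],0],[[0.018,0,0],[0,0,0],0],[[0.021,0,0],[0,0,0],0],[[0.024,0,0],[0,0,0],0]]' >/dev/null; python3 st.py
python3 -m pendant '[[[0.003,0,0],[0,0,0],0],[[0.006,0,0],[0,0,0],0],[[0.009,0,0],[0,0,0],0],[[0.012,0,0],[0,0,0],0],[[0.015,0,0],[0,0,0],0],[[0.018,0,0],[0,0,0],0],[[0.021,0,0],[0,0,0],0],[[0.024,0,0],[0,0,0],0],[[0.027,0,0],[0,0,0],0],[[0.03,0,0],[0,0,0],0]]' >/dev/null; python3 st.py
```

```text
t 9.23 unit xy [-100.6   -0.4] tip z 40.6 yaw err -0.0002 F unit [-3.6 -1.7  0.4] grip 0.2
t 10.07 unit xy [-76.3  -0.3] tip z 40.6 yaw err -0.0002 F unit [-2.6 -1.  -1.3] grip 0.3
t 10.9 unit xy [-46.3  -0.3] tip z 40.6 yaw err -0.0002 F unit [-2.8 -0.8 -1.9] grip 0.5
```

```bash
python3 -m pendant '[[[0.003,0,0],[0,0,0],0],[[0.006,0,0],[0,0,0],0],[[0.009,0,0],[0,0,0],0],[[0.012,0,0],[0,0,0],0],[[0.015,0,0],[0,0,0],0],[[0.0175,0,0],[0,0,0],0],[[0.02,0,0],[0,0,0],0],[[0.022,0,0],[0,0,0],0],[[0.024,0,0],[0,0,0],0],[[0.025,0,0],[0,0,0],0]]' >/dev/null; python3 st.py
python3 -m pendant '[[[0.001,0,0],[0,0,0],0],[[0.002,0,0],[0,0,0],0],[[0.003,0,0],[0,0,0],0],[[0.004,0,0],[0,0,0],0],[[0.005,0,0],[0,0,0],0],[[0.006,0,0],[0,0,0],0],[[0.007,0,0],[0,0,0],0],[[0.008,0,0],[0,0,0],0]]' >/dev/null; python3 st.py
python3 -m pendant '[[[0.0005,0,0],[0,0,0],0],[[0.001,0,0],[0,0,0],0],[[0.0015,0,0],[0,0,0],0],[[0.002,0,0],[0,0,0],0]]' >/dev/null; python3 st.py
```

```text
t 11.73 unit xy [-21.3  -0.3] tip z 40.7 yaw err -0.0002 F unit [-2.3 -0.3 -2.2] grip 0.4
t 12.4 unit xy [-13.4  -0.3] tip z 40.8 yaw err -0.0002 F unit [-2.1  1.5  0.2] grip 0.6
t 12.73 unit xy [-11.6  -0.3] tip z 40.8 yaw err -0.0002 F unit [-5.7  1.1  1.9] grip 0.4
```

```bash
python3 -m pendant '[[[0.0005,0,0],[0,0,0],0],[[0.001,0,0],[0,0,0],0],[[0.0015,0,0],[0,0,0],0],[[0.002,0,0],[0,0,0],0]]' >/dev/null; python3 st.py
```

```text
t 13.07 unit xy [-10.9  -0.4] tip z 40.8 yaw err -0.0001 F unit [-13.8   0.2   7.4] grip 0.6
```

Small drawer is home (13.8 N at x = -11). Now up, across to above the empty drawer's open compartment (unit -40, 142), and down inside.

```bash
python3 -m pendant '[[[-0.005,0,0],[0,0,0],0],[[-0.02,0,0],[0,0,0],0],[[-0.03,0,-0.01],[0,0,0],0],[[-0.03,0,-0.03],[0,0,0],0],[[-0.03,0,-0.055],[0,0,0],0],[[-0.03,0,-0.075],[0,0,0],0],[[-0.03,0,-0.08],[0,0,0],0],[[-0.03,-0.01,-0.08],[0,0,0],0],[[-0.03,-0.03,-0.08],[0,0,0],0],[[-0.03,-0.055,-0.08],[0,0,0],0]]' >/dev/null
python3 -m pendant '[[[0,-0.025,0],[0,0,0],0],[[0,-0.05,0],[0,0,0],0],[[0,-0.07,0],[0,0,0],0],[[0,-0.083,0],[0,0,0],0],[[0,-0.087,0],[0,0,0],0],[[0,-0.087,0],[0,0,0],0]]' >/dev/null; python3 st.py
python3 - <<'E'
from plant import capture
import cv2
c=capture("side");cv2.imwrite("pics/sd3.png",cv2.resize(c["color"][130:400,230:530,::-1],None,fx=2.2,fy=2.2))
E
```

```text
t 14.4 unit xy [-39.6 142.6] tip z 119.9 yaw err 0.0014 F unit [-0.7 -1.1  0.1] grip -0.1
```

View pics/sd3.png

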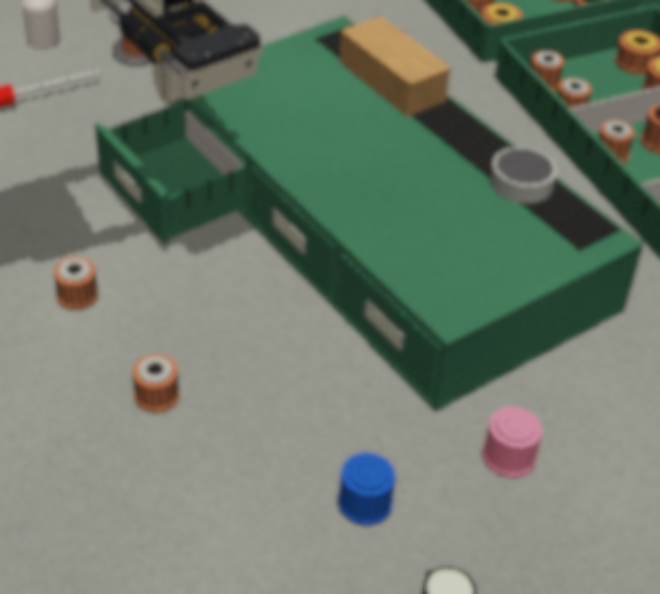

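Both fronts are flush with the unit (290,230 and 385,322). The gripper is above the empty drawer, and the bench commutators haven't moved. Descend inside.

```bash
python3 -m pendant '[[[0,0,0.008],[0,0,0],0],[[0,0,0.02],[0,0,0],0],[[0,0,0.032],[0,0,0],0],[[0,0,0.044],[0,0,0],0],[[0,0,0.054],[0,0,0],0]]' >/dev/null; python3 st.py
python3 -m pendant '[[[0,0,0.006],[0,0,0],0],[[0,0,0.012],[0,0,0],0],[[0,0,0.018],[0,0,0],0],[[0,0,0.024],[0,0,0],0],[[0,0,0.027],[0,0,0],0],[[0,0,0.027],[0,0,0],0]]' >/dev/null; python3 st.py
```

```text
t 14.87 unit xy [-39.7 140.4] tip z 65.2 yaw err -0.002 F unit [ 0.1  0.1 -0.1] grip 0.4
t 15.37 unit xy [-39.7 141.7] tip z 39.0 yaw err -0.0002 F unit [-0.2 -0.3 -0.2] grip 0.5
```

```bash
python3 -m pendant '[[[-0.003,0,0],[0,0,0],0],[[-0.006,0,0],[0,0,0],0],[[-0.009,0,0],[0,0,0],0],[[-0.012,0,0],[0,0,0],0],[[-0.015,0,0],[0,0,0],0],[[-0.018,0,0],[0,0,0],0],[[-0.021,0,0],[0,0,0],0],[[-0.024,0,0],[0,0,0],0],[[-0.027,0,0],[0,0,0],0],[[-0.03,0,0],[0,0,0],0]]' >/dev/null; python3 st.py
python3 -m pendant '[[[-0.003,0,0],[0,0,0],0],[[-0.006,0,0],[0,0,0],0],[[-0.009,0,0],[0,0,0],0],[[-0.012,0,0],[0,0,0],0],[[-0.015,0,0],[0,0,0],0],[[-0.018,0,0],[0,0,0],0],[[-0.021,0,0],[0,0,0],0],[[-0.024,0,0],[0,0,0],0],[[-0.027,0,0],[0,0,0],0],[[-0.03,0,0],[0,0,0],0]]' >/dev/null; python3 st.py
```

```text
t 16.2 unit xy [-69.8 141.7] tip z 39.7 yaw err -0.0002 F unit [-0.2 -0.3  0.6] grip 0.8
t 17.03 unit xy [-99.8 141.6] tip z 39.8 yaw err -0.0002 F unit [3.5 0.6 0.3] grip 0.2
```

```bash
python3 -m pendant '[[[-0.003,0,0],[0,0,0],0],[[-0.006,0,0],[0,0,0],0],[[-0.009,0,0],[0,0,0],0],[[-0.011,0,0],[0,0,0],0],[[-0.012,0,0],[0,0,0],0],[[-0.013,0,0],[0,0,0],0],[[-0.014,0,0],[0,0,0],0],[[-0.015,0,0],[0,0,0],0],[[-0.016,0,0],[0,0,0],0]]' >/dev/null; python3 st.py
python3 -m pendant '[[[-0.001,0,0],[0,0,0],0],[[-0.002,0,0],[0,0,0],0],[[-0.003,0,0],[0,0,0],0],[[-0.004,0,0],[0,0,0],0]]' >/dev/null; python3 st.py
```

```text
t 17.78 unit xy [-115.5  141.6] tip z 39.8 yaw err -0.0003 F unit [2.3 0.1 1.5] grip 0.2
t 18.12 unit xy [-119.6  141.6] tip z 39.7 yaw err -0.0003 F unit [ 3.  -0.7  1. ] grip 0.3
```

```bash
python3 -m pendant '[[[-0.0005,0,0],[0,0,0],0],[[-0.001,0,0],[0,0,0],0],[[-0.0015,0,0],[0,0,0],0],[[-0.002,0,0],[0,0,0],0]]' >/dev/null; python3 st.py
```

```text
t 18.45 unit xy [-120.5  141.6] tip z 39.8 yaw err -0.0006 F unit [10.   1.1 -4.7] grip 0.4
```

The outer stop is reached at x = -120.5 (10 N). Back off inside, lift straight out, move clear, then check.

```bash
python3 -m pendant '[[[0.004,0,0],[0,0,0],0],[[0.014,0,0],[0,0,0],0],[[0.024,0,0],[0,0,0],0],[[0.03,0,-0.005],[0,0,0],0],[[0.03,0,-0.02],[0,0,0],0],[[0.03,0,-0.045],[0,0,0],0],[[0.03,0,-0.075],[0,0,0],0],[[0.03,0,-0.105],[0,0,0],0],[[0.03,0,-0.135],[0,0,0],0],[[0.03,0,-0.16],[0,0,0],0]]' >/dev/null
python3 -m pendant '[[[-0.015,0.02,-0.02],[0,0,0],0],[[-0.03,0.05,-0.03],[0,0,0],0],[[-0.045,0.085,-0.03],[0,0,0],0],[[-0.06,0.12,-0.03],[0,0,0],0],[[-0.075,0.155,-0.03],[0,0,0],0],[[-0.09,0.19,-0.03],[0,0,0],0],[[-0.105,0.225,-0.03],[0,0,0],0],[[-0.12,0.26,-0.03],[0,0,0],0],[[-0.135,0.295,-0.03],[0,0,0],0],[[-0.15,0.33,-0.03],[0,0,0],0]]' >/dev/null
python3 -m pendant '[[[-0.005,0.03,0],[0,0,0],0],[[-0.01,0.06,0],[0,0,0],0],[[-0.015,0.09,0],[0,0,0],0],[[-0.02,0.11,0],[0,0,0],0],[[-0.02,0.12,0],[0,0,0],0],[[-0.02,0.12,0],[0,0,0],0]]' >/dev/null; python3 st.py
python3 - <<'E'
from plant import capture
import cv2,pickle
for n in("scene","side"):
    c=capture(n); pickle.dump(c,open(n+"1.pkl","wb"))
    im=c["color"][:,:,::-1]
    cv2.imwrite(f"pics/{n}9.png",im)
S=cv2.imread("pics/scene9.png");D=cv2.imread("pics/side9.png")
cv2.imwrite("pics/sc9.png",cv2.resize(S[120:400,130:480],None,fx=2.1,fy=2.1))
cv2.imwrite("pics/sd9.png",cv2.resize(D[90:440,170:530],None,fx=1.7,fy=1.7))
E
```

```text
t 20.62 unit xy [-262.2 -309.5] tip z 229.1 yaw err -0.0023 F unit [ 0.6 -0.  -0.1] grip 0.5
```

View pics/sc9.png

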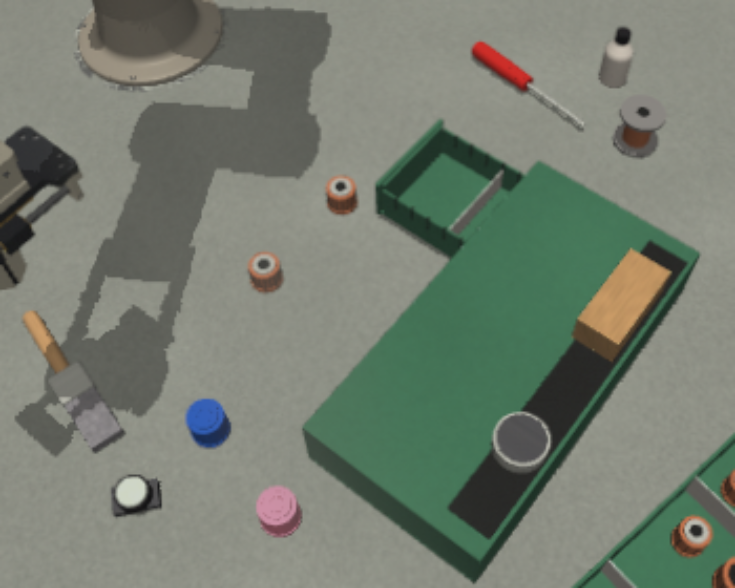

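View pics/sd9.png

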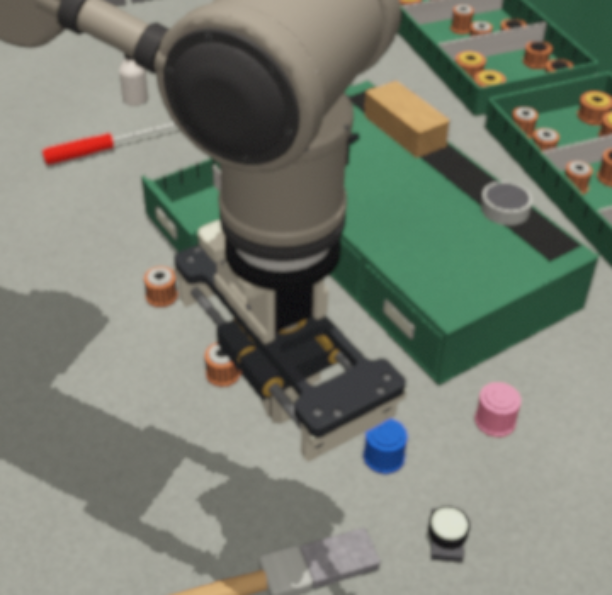

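The scene view shows both fronts flush, the empty drawer out with corners at (377,187) and (441,122), and the bystanders in place. The side view agrees where the arm doesn't block it. I run a quick numeric check, then hand in.

Run:
```python
from h import *
S=pickle.load(open("scene1.pkl","rb"));p=np.load("p.npy");c,s=np.cos(p[2]),np.sin(p[2])
for uv,z in(((377,187),70),((441,122),70),((341,185),34),((264,264),34)):
    d=world(S,(130+uv[0]/2.1,120+uv[1]/2.1),z)[:2]-p[:2];print(np.round([c*d[0]+s*d[1],-s*d[0]+c*d[1]],1))
from plant import get_obs,close_job
print(np.abs(get_obs()["dq"]).max()); print(close_job())
```

```text
[-133.1   74.4]
[-133.2  203.4]
[-188.3   70.4]
[-185.7  -74.8]
0.018456932900977052
the job is handed in; nothing more can be done
None
```

I pushed the large-commutator drawer (-y bay) and the small-commutator drawer (middle bay) home with the closed fingertips. I then pushed the empty drawer (+y bay) out from inside its front, and handed the job in at about 20.7 s.

- **Drawers home:** The force rose to about 13–14 N at finger x = -11 mm for both drawers, against about 3 N while sliding, and both fronts look flush in the pictures.
- **Empty drawer:** It reached its outer stop, with 10 N at finger x = -120.5 mm, which puts the front about 140 mm out. The check from clicked corners in the final picture disagrees, giving only about 133 mm. That is still above the required 132 mm, and its click errors were a few mm, so I trust the force reading more.
- **Bystanders:** The two bench commutators measure within about 4 mm of their first positions, roughly the click error. The other bystanders I judged by eye only; all appear unmoved.
- **Not verified:** The commutators inside the closed drawers can no longer be seen. That they stayed upright rests only on the slow push, with no force spikes in the readings.

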